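Load the top sample bar and index the carousel to the reader

TASK

Lift the orange sample bar off the top of the pile without dragging the bars beneath it, and lay it gently and flat in the carousel's only empty pocket. Then turn the crank until that pocket's tick lines up with the red pointer of the reader, and after that press the green capture button fully. Leave the other bars, the jar, beaker and dish where they are.

Things in the scene. Friction and masses are not known exactly. Their poses are not given: they have to be found in the camera images.
- bar_top: the orange plastic sample bar on top of the pile, 80 x 20 x 10 mm (its own x, y, z), about 20 g, edges rounded 1 mm; origin at the centre of its underside, which starts 20 mm above the mat's top, resting across the green and white bars
- bar_a: blue bar, bottom layer; same size 80 x 20 x 10 mm and same origin (centre of underside), its length along its own x; loose, about 20 g; must stay where it is
- bar_b: grey bar, bottom layer; same size 80 x 20 x 10 mm and same origin (centre of underside), its length along its own x; loose, about 20 g; must stay where it is
- bar_c: green bar, second layer, lying across blue and grey; same size 80 x 20 x 10 mm and same origin (centre of underside), its length along its own x; loose, about 20 g; must stay where it is
- bar_d: white bar, second layer, lying across blue and grey; same size 80 x 20 x 10 mm and same origin (centre of underside), its length along its own x; loose, about 20 g; must stay where it is
- mat: black rubber mat under the pile, 130 x 130 x 3 mm, fixed; origin at the centre of its underside on the table
- stage: the fixed carousel unit; origin on the table on the carousel's vertical axis. Along its own +x, 150 to 200 mm out, stands the white reader head (62 mm wide, 85 mm high), from which a thin red pointer reaches in to just outside the rim, 132 mm from the axis, 72 mm high. The crank gearbox (80 x 80 mm, 46 mm high) stands at its x = -50, y = 190 mm
- hub (a point): centre of the carousel's top face, 45 mm above the table: an aluminium disc of 260 mm diameter with six radial pockets at 60 degree steps. Five hold fixed coloured reference bars (tops 55 mm above the table), one is empty. An orange tick on the rim marks the empty pocket, white ticks the others
- pocket (a point): centre of the empty pocket's floor, 45 mm above the table, 78 mm from the carousel's axis; own x points outward along the pocket, y across. Inside 86 x 26 mm (3 mm play all round a bar), kept by black ribs 5 mm high: one across each end, and side ribs only along the last 14 mm of each end, so the middle 58 mm of both sides is open for fingers
- carousel (a joint): angle of the carousel (rad), growing counter-clockwise seen from above. At 1.047 the empty pocket points along the stage's +x, its tick at the tip of the red pointer; it starts near 0 (within 0.3), about one division (60 degrees) clockwise of that. Self-locking: it moves only with the crank
- crank (a joint): angle of the crank (rad), growing CLOCKWISE seen from above; worm drive, carousel angle = crank angle / 12, so a full division takes two clockwise turns (turning it clockwise turns the carousel counter-clockwise). Stays where it is left; friction 0.05 N m (about 2 N at the handle); stops at -6 and 19.2
- crank_axis (a point): on the vertical axis of the crank, at the top of the crank arm, 62 mm above the table
- crank_grip (a point): the middle of the crank's upright black handle, 32 mm from the crank axis and 88 mm above the table. The handle is a free-spinning sleeve of 16 mm diameter from 64 to 104 mm above the table, standing on the steel crank arm, whose top is at 62 mm; so a gripper may hold it (firmly, 20 N or so; a light grip slips) without turning and carry it round the circle
- shutter_top (a point): centre of the top of the green capture button, 28 mm diameter, facing up on a fixed grey housing on the table
- shutter (a joint): travel of the capture button (m): 0 up, 0.006 fully down, spring-loaded, 4 N fully down; counts as pressed beyond 0.004
- jar: loose clear jar with blue cap, 52 mm diameter, 75 mm tall, origin under its centre; leave it alone
- beaker: loose glass beaker, 60 mm diameter, 75 mm tall, origin under its centre; leave it alone
- dish: loose shallow aluminium weighing dish, 60 mm diameter, 14 mm tall, origin under its centre; leave it alone
Mind the look-alikes: they are no part of the job. Leave any pink look-alike of the bar_top alone.

How it is judged:
By the outcome, as a careful person would: the job done as asked, in the order asked, and still so for the second after the job is handed in, with the robot touching nothing.
It also fails if it takes over 72 s, if anything falls off the work surface, if the arm or the gripper's body presses on something with over 40 N, if the wrist force passes 120 N, or if a joint passes its speed limit or range.

ROBOT

A 7-joint arm with a two-finger parallel gripper is mounted at the origin on the work surface. World frame = base frame: x ahead of the robot, y to its left, z up, the work surface at z = 0. Lengths are in m, angles in rad, forces in N, time in s.
With the tool pointing down it reaches from about 0.425 to 0.925 m from the base axis. Payload 6.8 kg.
Tool frame: the origin (TCP) lies on the centre line of the jaws, within the pads' length; the fingertips stand 8 mm ahead of it and the grasp point (between the pads) lies 11 mm behind it (bot.tips_ahead is the distance from the TCP to the fingertips, in m); z points along the fingers, y is the line along which they close (so a half turn about z gives the same grasp; the last joint's range is limited). The gripper opens to 85 mm and grips with 20 to 120 N. Pads are 22 mm wide; open, the fingers measure 114 mm over their backs; the gripper's body (76 mm by 85 mm) begins 54 mm behind the grasp point. The pads swing forward as they close: fully open they stand 13 mm farther back than shut.
Start: joints at [1.001, 0.477, 0.022, 1.555, -0.011, 1.109, -0.083], TCP at [0.301, -0.604, 0.239] pointing down, gripper open.
Joint ranges: [-2.96, 2.96], [-0.34, 2.1], [-1.41, 1.46], [0.24, 2.44], [-1.37, 4.51], [0.17, 1.92], [-2.96, 2.96]. Speed limits (rad/s): [2.39, 2.39, 3.14, 3.14, 3.14, 3.14, 3.14].

INTERFACE

Orientations are given as a unit quaternion [w, x, y, z].
In Python, from station import bot gives the robot as it stands.
- The arm moves only by the tool send_rows, never from a script. Its argument "deltas" is text: rows parted by semicolons, each of 4 numbers parted by spaces: the shift along the tool's x, y, z in m, then the turn about the tool's z in degrees. In form: x y z spin; .... A call has 1 to 5 rows; each row is the pose to reach, as a shift and turn from the pose commanded when the call began, along the tool's axes at that moment; what a row does not reach only later rows make up. A row lasts 1/10 s, in which the tool goes at most 50 mm and 8.59 degrees, less where a joint would pass 70% of its speed; a pose out of reach is approached as far as the arm can. A call with a gripper value outside its range is refused whole. "claw" is the opening, from 0 (shut) to 1 (fully open), set as the call begins (left out, the last holds). The fingers move at their own pace and stop on an object; "force" is the grip in N (left out, the last holds). Time passes only in rows, so rows that repeat a pose let the fingers close. It gives the time, the measured TCP pose, the force, the opening and the grip force at its end, in the units of the state.
- bot.get_obs(): the state, without advancing time (a new reading comes with each control period).
- bot.read_camera(name): name is "scene" or "top"; returns a dict with "img" (400x640x3 uint8, red, green, blue), "depth" (400x640 float32, m along the optical axis (not along the pixel's ray), 0 where there is no reading), "fx", "fy", "cx", "cy" (pixels), "dist_coeffs" ([k1, k2, p1, p2, k3] as OpenCV has them; the pictures are not rectified), "camera_from_world" (4x4, takes a point from world to camera coordinates). Camera axes: x right, y up, looking along -z (the intrinsics and any distortion apply to the point x, -y, -z); pixel columns grow to the right and rows downward; lengths in m; the calibration is good to about 2 mm. A picture is of the moment at which its call begins.
- bot.hand_in(): hands the job in; it is judged then, once.
Trained networks look in a picture, given as the dict that the camera call returned (one of the last four; its "shot" number tells which), for a name from the list of things; names that differ only in an ending like _2 or _b are one class to them, and where a whole thing is asked for, a point or a joint stands for the part that bears it (a point fixed in the world has none). Each returns a list of dicts, best first, with "confidence" (0 to 1); they miss things now and then, are a little off and sometimes report something else, mostly with a low value. They report only what shows in the picture. A call takes as long as a camera call. They do not tell look-alikes from the thing itself.
- bot.masks_of(picture, query): "mask" (400x640 bool, what is visible of it).
- bot.landmark_of(picture, query): "xyz" ([x, y, z] in m, in world coordinates, good to about 4 mm: a listed point, or the origin of a listed thing).
The state is a dict: "t": time; "q": joint angles; "joint_vel": joint speeds; "joint_torque": joint torques, N m; "eef_pos": TCP position; "tool_rot": TCP orientation; "contact_force": force on the tool from outside, world axes, zero at the start; "torque": the same for the moment, N m; "gripper_width": opening from 0.0 (shut) to 1.0 (fully open); "grasp_force": force on a finger pad.
Only numpy, scipy, OpenCV 4.12 (cv2) and the standard library are available. Lean on these libraries where they do the work, as an engineer would, in place of code of your own. Each camera call takes 0.05 s, during which the arm holds its last target. There are 200 camera calls.

## Working session

There is one attempt and no reset: what is moved stays moved. The work goes in short steps, Python scripts to look and compute and a tool call to move; the robot and the scene stay as the last step left them, time stands still between calls to the robot, and variables do not carry over. Pictures are saved under pics/ and viewed, at most 10 in all, crops included, and the job is handed in when it is done.

Besides the shell and the picture viewer there is one more tool, called after "Call:" as name(argument=value, ...) on one line, values as JSON. send_rows: Moves the arm, as the interface text tells. Its arguments: {"type":"object","properties":{"deltas":{"type":"string"},"claw":{"type":"number"},"force":{"type":"number"}},"required":["deltas"]}

```bash
ls; mkdir -p pics; python3 - <<'E'
from station import bot
import cv2,numpy as np
o=bot.get_obs();print({k:np.round(v,3) for k,v in o.items()})
for n in("top","scene"):
    p=bot.read_camera(n);cv2.imwrite(f"pics/{n}0.png",p["img"][...,::-1])
    for q in["bar_top","bar_a","bar_c","bar_d","hub","pocket","crank_axis","crank_grip","shutter_top","stage","jar","beaker","dish","mat"]:
        print(n,q,[(np.round(r["xyz"],3).tolist(),round(r["confidence"],2)) for r in bot.landmark_of(p,q)[:3]])
E
```

```text
pics
{'t': np.float64(0.0), 'q': array([ 1.001,  0.478,  0.022,  1.556, -0.012,  1.109, -0.083]), 'joint_vel': array([ 0.   , -0.001,  0.001, -0.002,  0.001,  0.   , -0.   ]), 'joint_torque': array([-1.0000e-03, -5.9645e+01,  1.6080e+00, -2.8120e+01,  1.3000e-02,
        9.0000e-03,  0.0000e+00]), 'eef_pos': array([ 0.3  , -0.604,  0.238]), 'tool_rot': array([-0.001,  0.973,  0.229, -0.   ]), 'contact_force': array([-0.033,  0.679,  0.302]), 'torque': array([0.017, 0.035, 0.017]), 'grasp_force': np.float64(0.0), 'gripper_width': np.float64(0.996)}
top bar_top [([0.351, -0.364, 0.001], 0.44), ([0.508, -0.267, 0.026], 0.43)]
top bar_a [([0.531, -0.292, 0.005], 0.66), ([0.536, -0.262, 0.013], 0.59), ([0.492, -0.289, 0.011], 0.55)]
top bar_c [([0.531, -0.292, 0.005], 0.66), ([0.536, -0.262, 0.013], 0.59), ([0.492, -0.289, 0.011], 0.55)]
top bar_d [([0.531, -0.292, 0.005], 0.66), ([0.536, -0.262, 0.013], 0.59), ([0.492, -0.289, 0.011], 0.55)]
top hub [([0.536, 0.138, 0.048], 0.87)]
top pocket [([0.575, 0.068, 0.04], 0.97)]
top crank_axis [([0.49, 0.336, 0.063], 0.51)]
top crank_grip [([0.
[... 697 characters left out ...]
-0.293, -0.001], 0.7), ([0.492, -0.289, 0.013], 0.61), ([0.536, -0.263, 0.013], 0.53)]
scene hub [([0.537, 0.146, 0.042], 0.97), ([0.523, 0.345, 0.089], 0.54)]
scene pocket [([0.571, 0.074, 0.043], 0.86)]
scene crank_axis [([0.495, 0.333, 0.066], 0.52)]
scene crank_grip [([0.521, 0.348, 0.086], 0.59), ([0.602, -0.115, 0.023], 0.31)]
scene shutter_top [([0.599, -0.116, 0.024], 0.42)]
scene stage [([0.539, 0.14, -0.003], 0.62)]
scene jar [([0.719, -0.252, -0.001], 0.97)]
scene beaker [([0.761, -0.104, 0.001], 0.86), ([0.534, -0.266, 0.014], 0.49)]
scene dish [([0.42, -0.148, 0.004], 0.51), ([0.718, -0.251, -0.004], 0.19)]
scene mat [([0.513, -0.274, 0.0], 0.58), ([0.492, -0.289, 0.015], 0.53)]
```

View pics/top0.png

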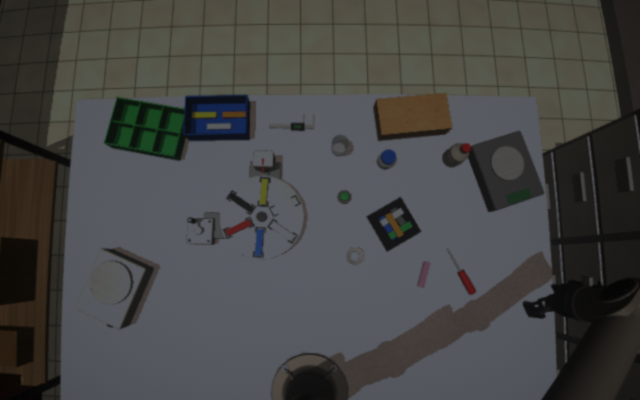

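View pics/scene0.png

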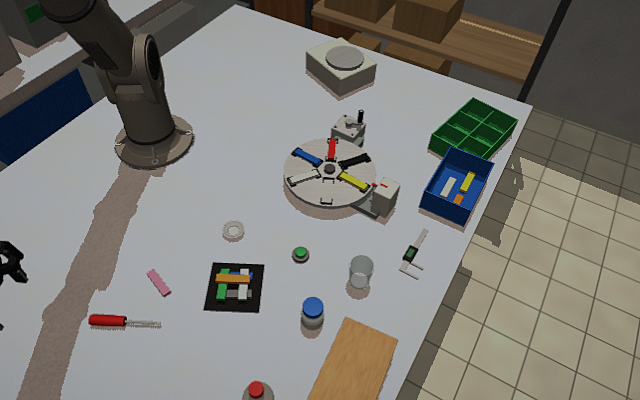

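The top view shows the pile near (393,222). The carousel hub is at (262,216), the empty pocket at about (288,202), the crank at about (203,228), the button at (344,197), and the pink decoy at (424,274). In the scene view the orange bar is at (233,279) and the empty pocket at (327,203). Next I'll measure these more precisely.

```bash
cat > h.py <<'E'
import numpy as np, cv2
def world(p):
    "world xyz per pixel from depth"
    K=np.array([[p["fx"],0,p["cx"]],[0,p["fy"],p["cy"]],[0,0,1.]])
    v,u=np.mgrid[:400,:640]
    n=cv2.undistortPointsIter(np.stack([u,v],-1).reshape(-1,1,2).astype(np.float64),K,np.array(p["dist_coeffs"],float),None,None,(3,40,1e-9)).reshape(400,640,2)
    return n
def rays(p):
    n=world(p); T=np.linalg.inv(p["camera_from_world"])
    d=np.dstack([n[...,0],-n[...,1],-np.ones(n.shape[:2])])@T[:3,:3].T
    return T[:3,3],d
def pts(p):
    o,d=rays(p); return o+d*p["depth"][...,None]
def plane(p,z):
    o,d=rays(p); return o+d*((z-o[2])/d[...,2])[...,None]
def hsv(p): return cv2.cvtColor(p["img"],cv2.COLOR_RGB2HSV)
E
python3 - <<'E'
from station import bot
from h import *
for n in("top","scene"):
    p=bot.read_camera(n);W=pts(p);H=hsv(p).astype(int);h,s,v=H[...,0],H[...,1],H[...,2]
    near=lambda c,r:np.hypot(W[...,0]-c[0],W[...,1]-c[1])<r
    hub=(.537,.141)
    print(n,"tablez",np.median(W[near((.42,-.3),.05)][:,2]))
    C={"orange":(near((.508,-.268),.07)&(h>8)&(h<20)&(s>120)&(v>60),.030),
     "red":(near(hub,.13)&((h<6)|(h>174))&(s>130),.055),"yellow":(near(hub,.125)&(h>22)&(h<35)&(s>120),.055),
     "blue":(near(hub,.125)&(h>100)&(h<125)&(s>120),.055),"tick":(near(hub,.14)&(h>7)&(h<21)&(s>110),.045),
     "green":(near((.6,-.115),.03)&(h>45)&(h<80)&(s>100),.025)}
    for k,(m,z) in C.items():
        q=plane(p,z)[m][:,:2].astype(np.float32); zz=W[m][:,2]
        if len(q)<3: print(k,len(q));continue
        (c,wh,a)=cv2.minAreaRect(q); 
        e=np.linalg.eigh(np.cov(q.T))[1][:,-1]
        print(k,len(q),"mean",q.mean(0).round(4),"rect",np.round(c,4),np.round(wh,3),"axis",np.degrees(np.arctan2(e[1],e[0])).round(1),"z",np.percentile(zz,[10,50,90]).round(3))
    # handle: highest points near crank
    m=near((.51,.34),.07)&(W[...,2]>.08)&(W[...,2]<.125); print("handle",m.sum(),W[m].mean(0).round(4),np.percentile(W[m][:,2],[10,50,90]).round(3))
    x,y=((200,150),(170,110)) if n=="top" else ((270,170),(110,130))
    u0,u1,v0,v1=((170,430,140,270) if n=="top" else (200,420,90,320))
    im=p["img"][v0:v1,u0:u1,::-1]; f=3 if n=="top" else 2.6
    cv2.imwrite(f"pics/{n}1.png",np.clip(cv2.resize(im,None,fx=f,fy=f,interpolation=2)*1.5,0,255).astype(np.uint8))
E
```

```text
top tablez 0.0008581797252782408
orange 140 mean [ 0.5092 -0.2683] rect [ 0.5089 -0.2687] [0.078 0.019] axis -150.6 z [0.03  0.034 0.037]
red 145 mean [0.5029 0.2134] rect [0.5026 0.2141] [0.018 0.078] axis 115.1 z [0.053 0.056 0.059]
yellow 141 mean [0.6143 0.1364] rect [0.6142 0.1365] [0.017 0.076] axis 175.0 z [0.053 0.056 0.059]
blue 158 mean [0.4583 0.15  ] rect [0.459  0.1501] [0.019 0.077] axis 175.5 z [0.053 0.055 0.059]
tick 0
green 53 mean [ 0.6011 -0.1152] rect [ 0.6008 -0.1157] [0.022 0.026] axis 157.8 z [0.019 0.022 0.026]
handle 36 [0.5224 0.347  0.101 ] [0.09  0.103 0.106]
scene tablez 0.0017974989038329614
orange 251 mean [ 0.5057 -0.2702] rect [ 0.508  -0.2689] [0.081 0.024] axis -150.0 z [0.029 0.034 0.037]
red 139 mean [0.5045 0.2113] rect [0.5335 0.1426] [0.222 0.122] axis 115.5 z [0.053 0.057 0.059]
yellow 178 mean [0.6122 0.1376] rect [0.5377 0.1405] [0.028 0.232] axis 177.2 z [0.052 0.056 0.059]
blue 195 mean [0.462  0.1491] rect [0.4905 0.1597] [0.221 0.123] axis -174.2 z [0.051 0.056 0.059]
tick 15 mean [0.5809 0.1227] rect [0.582  0.1287] [0.118 0.16 ] axis 104.0 z [0.046 0.052 0.056]
green 94 mean [ 0.6037 -0.1186] rect [ 0.6032 -0.1186] [0.025 0.029] axis 118.0 z [0.019 0.023 0.025]
handle 47 [0.5234 0.3447 0.0969] [0.085 0.099 0.107]
```

View pics/scene1.png

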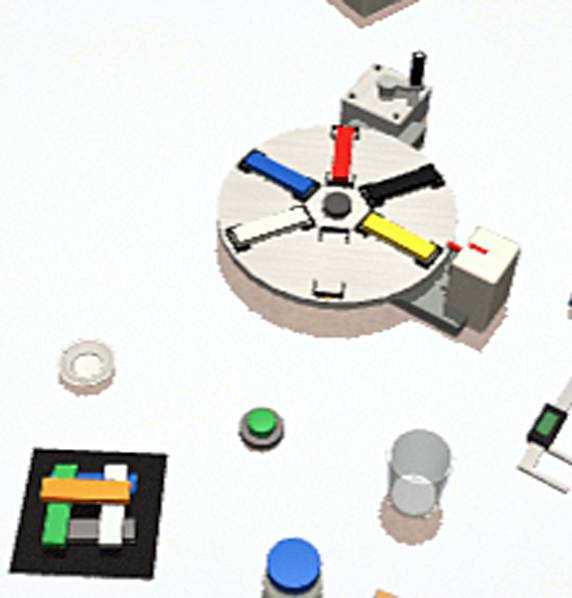

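View pics/top1.png

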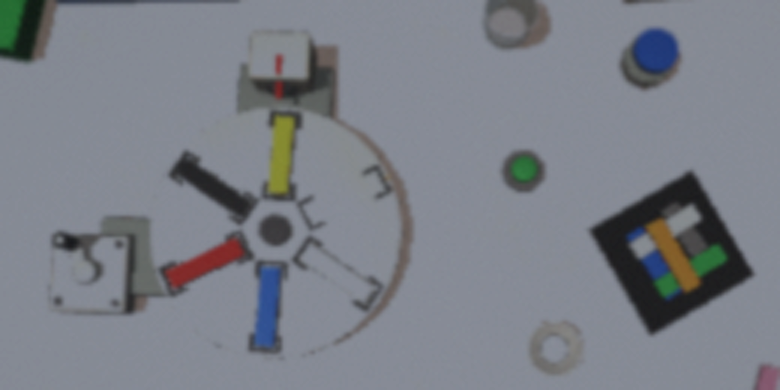

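```bash
cat >> h.py <<'E'
def go(x,y,z,yaw):
    "deltas in tool axes from the measured pose to TCP x,y,z, tool x axis at yaw (deg, mod 180)"
    from station import bot
    from scipy.spatial.transform import Rotation as R
    o=bot.get_obs(); Q=R.from_quat(np.roll(o["tool_rot"],-1)).as_matrix()
    d=Q.T@(np.array([x,y,z])-o["eef_pos"]); cur=np.degrees(np.arctan2(Q[1,0],Q[0,0]))
    s=-((yaw-cur+90)%180-90)
    print("t",o["t"].round(2),"pos",o["eef_pos"].round(4),"yaw",cur.round(2),"tilt",Q[:2,2].round(4),"| delta mm",(d*1000).round(1),"spin",round(s,2),"F",np.round(o["contact_force"],1),"w",o["gripper_width"].round(3))
E
python3 - <<'E'
from station import bot
from h import *
print(bot.tips_ahead)
go(.5087,-.2688,.09,29.8)
for n in("top","scene"):
    p=bot.read_camera(n);W=plane(p,.072);H=hsv(p).astype(int);h,s,v=H[...,0],H[...,1],H[...,2]
    a=W-np.array([.5368,.1432,0]); r=np.hypot(a[...,0],a[...,1])
    m=((h<6)|(h>174))&(s>110)&(r>.12)&(r<.22)&(a[...,0]>0)
    print(n,m.sum(),np.c_[W[m][:,:2].round(3),r[m].round(3),np.degrees(np.arctan2(a[...,1],a[...,0]))[m].round(1),pts(p)[m][:,2].round(3)].tolist())
E
```

```text
0.008Traceback (most recent call last):
  File "<stdin>", line 4, in <module>
  File "h.py", line 24, in go
    print("t",o["t"].round(2),"pos",o["eef_pos"].round(4),"yaw",cur.round(2),"tilt",Q[:2,2].round(4),"| delta mm",(d*1000).round(1),"spin",round(s,2),"F",np.round(o["contact_force"],1),"w",o["gripper_width"].round(3))
              ^^^^^^^^^^^^
AttributeError: 'float' object has no attribute 'round'
```

```bash
sed -i 's/o\["t"\].round(2)/round(float(o["t"]),2)/; s/o\["gripper_width"\].round(3)/round(float(o["gripper_width"]),3)/; s/o\["eef_pos"\].round(4)/np.round(o["eef_pos"],4)/' h.py
python3 - <<'E'
from station import bot
from h import *
go(.5087,-.2688,.09,29.8)
for n in("top","scene"):
    p=bot.read_camera(n);W=plane(p,.072);H=hsv(p).astype(int);h,s,v=H[...,0],H[...,1],H[...,2]
    a=W-np.array([.5368,.1432,0]); r=np.hypot(a[...,0],a[...,1])
    m=((h<6)|(h>174))&(s>110)&(r>.12)&(r<.22)&(a[...,0]>0)
    print(n,m.sum(),np.c_[W[m][:,:2].round(3),r[m].round(3),np.degrees(np.arctan2(a[...,1],a[...,0]))[m].round(1),pts(p)[m][:,2].round(3)].tolist())
E
```

```text
t 1.6 pos [ 0.3008 -0.6043  0.2393] yaw 26.46 tilt [0.     0.0001] | delta mm [ 335.6 -207.7  149.3] spin -3.34 F [ 0.  -0.5  1. ] w 1.002
top 17 [[0.708, 0.14, 0.171, -1.1, 0.079], [0.708, 0.137, 0.171, -2.1, 0.085], [0.705, 0.14, 0.168, -1.1, 0.087], [0.702, 0.14, 0.165, -1.2, 0.085], [0.698, 0.14, 0.162, -1.2, 0.087], [0.686, 0.14, 0.149, -1.3, 0.071], [0.686, 0.137, 0.149, -2.5, 0.072], [0.683, 0.14, 0.146, -1.4, 0.074], [0.683, 0.137, 0.146, -2.6, 0.074], [0.68, 0.14, 0.143, -1.4, 0.071], [0.68, 0.137, 0.143, -2.6, 0.076], [0.676, 0.14, 0.14, -1.4, 0.075], [0.676, 0.137, 0.14, -2.7, 0.075], [0.673, 0.14, 0.137, -1.5, 0.078], [0.673, 0.137, 0.137, -2.8, 0.077], [0.67, 0.14, 0.133, -1.5, 0.074], [0.67, 0.137, 0.134, -2.9, 0.076]]
scene 27 [[0.667, 0.141, 0.131, -0.8, 0.075], [0.67, 0.143, 0.133, -0.2, 0.072], [0.672, 0.144, 0.135, 0.4, 0.002], [0.669, 0.138, 0.132, -2.2, 0.076], [0.671, 0.14, 0.135, -1.5, 0.076], [0.674, 0.141, 0.137, -0.9, 0.077], [0.676, 0.142, 0.139, -0.3, 0.075], [0.687, 0.15, 0.15, 2.4, 0.088], [0.689, 0.151, 0.153, 2.9, 0.086], [0.692, 0.152, 0.155, 3.4, 0.089], [0.673, 0.136, 0.136, -2.8, 0.075], [0.675, 0.138, 0.138, -2.2, 0.076], [0.677, 0.139, 0.141, -1.6, 0.075], [0.68, 0.141, 0.143, -1.0, 0.077], [0.682, 0.142, 0.145, -0.4, 0.082], [0.691, 0.148, 0.154, 1.7, 0.089], [0.693, 0.149, 0.157, 2.2, 0.088], [0.695, 0.151, 0.159, 2.6, 0.086], [0.698, 0.152, 0.161, 3.1, 0.087], [0.679, 0.136, 0.142, -2.9, 0.075], [0.681, 0.138, 0.144, -2.3, 0.077], [0.699, 0.149, 0.163, 2.0, 0.089], [0.702, 0.15, 0.165, 2.4, 0.087], [0.704, 0.152, 0.167, 2.9, 0.086], [0.705, 0.148, 0.169, 1.8, 0.088], [0.595, 0.016, 0.14, -65.4, 0.05], [0.597, 0.017, 0.14, -64.3, 0.054]]
```

Call:
send_rows(deltas="0.035 -0.022 0 0; 0.078 -0.048 0 -1; 0.12 -0.074 0.01 -2; 0.162 -0.1 0.02 -3; 0.205 -0.127 0.03 -3.3", claw=0.6)

```text
t: 2.2
eef_pos: [0.4271, -0.4, 0.2098]
tool_rot: [0.0, 0.966, 0.257, 0.0]
contact_force: [1.2, 0.1, -0.8]
gripper_width: 0.599
grasp_force: 0.0
```

Call:
send_rows(deltas="0.042 -0.019 0.02 0; 0.084 -0.04 0.04 0; 0.115 -0.062 0.06 0; 0.1273 -0.0732 0.08 0; 0.1273 -0.0732 0.09 0")

```text
t: 2.7
eef_pos: [0.5013, -0.2708, 0.1183]
tool_rot: [-0.001, 0.966, 0.26, -0.0]
contact_force: [0.4, -0.1, 0.1]
gripper_width: 0.6
grasp_force: 0.0
```

```bash
python3 - <<'E'
from station import bot
from h import *
p=bot.read_camera("scene")
W=plane(p,.033);P=pts(p);H=hsv(p).astype(int);h,s,v=H[...,0],H[...,1],H[...,2]
m=(np.hypot(P[...,0]-.508,P[...,1]+.268)<.06)&(h>8)&(h<20)&(s>120)&(v>60)&(P[...,2]>.027)
print(m.sum(),np.round(cv2.minAreaRect(W[m][:,:2].astype(np.float32))[0],4))
go(.5087,-.2688,.033,29.8)
E
```

```text
245 [ 0.5098 -0.2701]
t 2.75 pos [ 0.4997 -0.2732  0.1174] yaw 29.92 tilt [-0.0031  0.0016] | delta mm [10.2  0.9 84.4] spin 0.12 F [ 0.3 -0.3 -0.5] w 0.601
```

Call:
send_rows(deltas="0.004 0 0.01 0; 0.008 0.0005 0.03 0; 0.0102 0.0009 0.045 0; 0.0102 0.0009 0.06 0; 0.0102 0.0009 0.065 0", claw=0.4)

```text
t: 3.25
eef_pos: [0.5086, -0.271, 0.0532]
tool_rot: [-0.001, 0.967, 0.256, -0.001]
contact_force: [0.1, -0.3, -0.4]
gripper_width: 0.403
grasp_force: 0.0
```

```bash
python3 - <<'E'
from station import bot
from h import *
p=bot.read_camera("scene")
im=p["img"][220:330,180:290,::-1]
cv2.imwrite("pics/s2.png",np.clip(cv2.resize(im,None,fx=5,fy=5,interpolation=2)*1.5,0,255).astype(np.uint8))
go(.509,-.269,.033,29.8)
E
```

```text
t 3.3 pos [ 0.5086 -0.2708  0.0531] yaw 29.71 tilt [-0.0024  0.0008] | delta mm [ 1.3 -1.3 20.1] spin -0.09 F [ 0.3 -0.6 -1. ] w 0.401
```

View pics/s2.png

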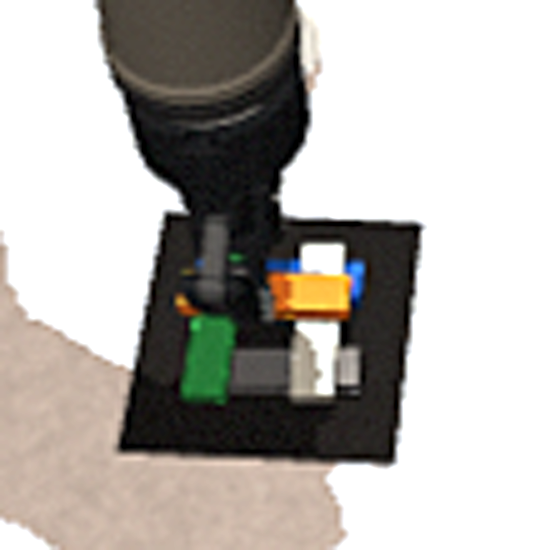

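```bash
python3 - <<'E'
from station import bot
from h import *
from scipy.spatial.transform import Rotation as R
p=bot.read_camera("scene")
T=np.array(p["camera_from_world"]);K=np.array([[p["fx"],0,p["cx"]],[0,p["fy"],p["cy"]],[0,0,1.]])
def proj(X):
    c=(np.c_[X,np.ones(len(X))]@T.T)[:,:3]*[1,-1,-1]
    return cv2.projectPoints(c,np.zeros(3),np.zeros(3),K,np.array(p["dist_coeffs"],float))[0].reshape(-1,2)
a=np.radians(29.8);u=np.array([np.cos(a),np.sin(a),0]);w=np.array([np.sin(a),-np.cos(a),0])
B=np.array([.509,-.269,.033]);t=np.array([.5086,-.2708,.045])
X=np.array([B,B+.04*u,B-.04*u,t,t+.017*w,t-.017*w,t+.017*w+.011*u,t+.017*w-.011*u])
print(((proj(X)-[180,220])*5).round())
P=pts(p);r=P-t; m=(np.abs(r@u)<.04)&(np.abs(r@w)<.05)&(P[...,2]>.042)&(P[...,2]<.075)
q=np.c_[(r@u)[m],(r@w)[m],P[...,2][m]]*1000; print(m.sum(),q[q[:,2].argsort()][::max(1,m.sum()//25)].round().tolist())
E
```

```text
[[263. 290.]
 [347. 293.]
 [178. 288.]
 [257. 280.]
 [252. 312.]
 [261. 249.]
 [275. 313.]
 [228. 311.]]
36 [[5.0, -19.0, 50.0], [7.0, -19.0, 51.0], [8.0, 22.0, 52.0], [10.0, 23.0, 53.0], [9.0, -20.0, 53.0], [9.0, -22.0, 54.0], [8.0, 21.0, 55.0], [5.0, -18.0, 55.0], [8.0, -18.0, 56.0], [10.0, 20.0, 57.0], [8.0, -20.0, 57.0], [9.0, -25.0, 58.0], [-5.0, 28.0, 58.0], [4.0, 28.0, 58.0], [10.0, -22.0, 58.0], [-2.0, 28.0, 58.0], [-0.0, 27.0, 59.0], [7.0, 29.0, 60.0], [3.0, 29.0, 60.0], [8.0, 22.0, 60.0], [11.0, 19.0, 61.0], [-2.0, 28.0, 61.0], [-4.0, 28.0, 62.0], [1.0, 31.0, 63.0], [6.0, -19.0, 63.0], [8.0, -19.0, 64.0], [7.0, 29.0, 64.0], [9.0, 22.0, 66.0], [-6.0, 30.0, 66.0], [7.0, -18.0, 69.0], [10.0, 22.0, 70.0], [9.0, -17.0, 71.0], [9.0, 20.0, 71.0], [10.0, 19.0, 73.0], [9.0, 16.0, 74.0], [7.0, -18.0, 74.0]]
```

The calibration agrees with the picture: the fingers straddle the bar near its middle. I'll descend and grip.

Call:
send_rows(deltas="0.0013 -0.0013 0.008 0; 0.0013 -0.0013 0.015 0; 0.0013 -0.0013 0.02 0; 0.0013 -0.0013 0.022 0; 0.0013 -0.0013 0.022 0")

```text
t: 3.85
eef_pos: [0.5101, -0.2687, 0.0325]
tool_rot: [-0.0, 0.966, 0.257, -0.0]
contact_force: [-0.4, -0.1, 0.1]
gripper_width: 0.401
grasp_force: 0.0
```

Call:
send_rows(deltas="0 0 0 0; 0 0 0 0; 0 0 0 0; 0 0 0 0; 0 0 0 0", claw=0.1, force=25)

```text
t: 4.35
eef_pos: [0.5104, -0.2689, 0.0331]
tool_rot: [0.0, 0.966, 0.257, 0.0]
contact_force: [0.5, -0.0, 2.3]
gripper_width: 0.229
grasp_force: 26.8
```

Call:
send_rows(deltas="0 0 -0.003 0; 0 0 -0.01 0; 0 0 -0.025 0; 0 0 -0.05 0; 0 0 -0.08 0")

```text
t: 4.85
eef_pos: [0.5097, -0.2686, 0.114]
tool_rot: [-0.0, 0.966, 0.257, -0.0]
contact_force: [-0.0, -0.1, -0.5]
gripper_width: 0.223
grasp_force: 26.5
```

```bash
python3 - <<'E'
from station import bot
from h import *
go(.5696,.0725,.15,115)
p=bot.read_camera("scene")
P=pts(p);H=hsv(p).astype(int);h,s,v=H[...,0],H[...,1],H[...,2]
o=np.array(bot.get_obs()["eef_pos"])
m=(np.hypot(P[...,0]-o[0],P[...,1]-o[1])<.06)&(h>8)&(h<20)&(s>120)&(P[...,2]>.05)
a=np.radians(29.8);u=np.array([np.cos(a),np.sin(a),0])
q=(P[m]-o)
print(m.sum(),"u",np.percentile(q@u,[0,2,98,100]).round(4),"z",np.percentile(P[m][:,2],[2,50,98]).round(4))
im=p["img"][200:330,170:300,::-1]
cv2.imwrite("pics/s3.png",np.clip(cv2.resize(im,None,fx=4,fy=4,interpolation=2)*1.5,0,255).astype(np.uint8))
E
```

```text
t 4.85 pos [ 0.5097 -0.2686  0.114 ] yaw 29.76 tilt [-0.0011  0.0005] | delta mm [ 221.2 -266.4  -35.9] spin -85.24 F [-0.  -0.1 -0.5] w 0.223
172 u [-0.0415 -0.0407  0.0357  0.0593] z [0.1046 0.1149 0.1459]
```

View pics/s3.png

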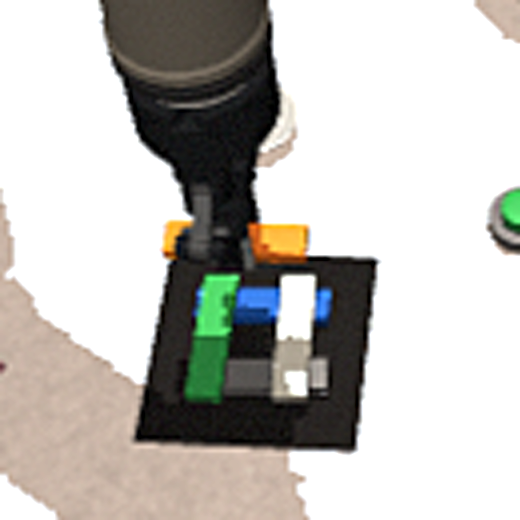

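The bar came up level and the pile is undisturbed. Next I'll carry it to the pocket.

Call:
send_rows(deltas="0.018 -0.022 -0.01 -8; 0.04 -0.048 -0.02 -16.5; 0.062 -0.075 -0.03 -25; 0.085 -0.103 -0.036 -33.5; 0.1106 -0.1332 -0.036 -42")

```text
t: 5.4
eef_pos: [0.541, -0.0977, 0.1511]
tool_rot: [0.001, 0.809, 0.588, 0.001]
contact_force: [0.9, -0.3, -0.5]
gripper_width: 0.228
grasp_force: 26.5
```

Call:
send_rows(deltas="0.035 -0.005 0 -8.5; 0.07 -0.01 0 -17; 0.105 -0.015 0 -25.5; 0.14 -0.02 0 -34; 0.17 -0.0234 0 -42.5")

```text
t: 5.9
eef_pos: [0.5715, 0.0725, 0.1502]
tool_rot: [0.001, 0.54, 0.842, 0.0]
contact_force: [-0.3, 0.2, 0.4]
gripper_width: 0.222
grasp_force: 26.5
```

```bash
python3 - <<'E'
from h import *
go(.5691,.0737,.085,115)
E
```

```text
t 5.9 pos [0.5715 0.0725 0.1502] yaw 114.65 tilt [ 0.0016 -0.    ] | delta mm [ 2.1 -1.7 65.2] spin -0.35 F [-0.3  0.2  0.4] w 0.222
```

Call:
send_rows(deltas="0.0021 -0.0017 0.015 -0.35; 0.0021 -0.0017 0.035 -0.35; 0.0021 -0.0017 0.05 -0.35; 0.0021 -0.0017 0.065 -0.35; 0.0021 -0.0017 0.07 -0.35")

```text
t: 6.4
eef_pos: [0.5678, 0.0707, 0.0772]
tool_rot: [-0.001, 0.541, 0.841, -0.001]
contact_force: [-1.2, 0.6, -0.4]
gripper_width: 0.224
grasp_force: 26.5
```

```bash
python3 - <<'E'
from station import bot
from h import *
go(.5691,.0737,.055,115)
c=np.array([.5696,.0725]);a=np.radians(115);u=np.array([np.cos(a),np.sin(a)]);w=np.array([np.sin(a),-np.cos(a)])
for n in("scene","top"):
    p=bot.read_camera(n);P=pts(p);H=hsv(p).astype(int);h,s,v=H[...,0],H[...,1],H[...,2]
    B=plane(p,.080); 
    near=np.hypot(P[...,0]-c[0],P[...,1]-c[1])<.065
    m=near&(h>8)&(h<20)&(s>120)&(P[...,2]>.065)&(P[...,2]<.09)
    q=B[m][:,:2]-c; print(n,"bar",m.sum(),"u",np.percentile(q@u,[0,5,50,95,100]).round(4),"w",np.percentile(q@w,[0,5,50,95,100]).round(4),"z",np.percentile(P[m][:,2],[5,50,95]).round(4))
    F=plane(p,.049); r=F[...,:2]-c
    m=(np.abs(r@u)<.05)&(np.abs(r@w)<.018)&(v<70)&(np.abs(P[...,2]-.048)<.006)
    q=r[m]; 
    for k in(1,-1):
        e=q[(q@u)*k>0]
        if len(e): print(" ribs",k,len(e),"u",np.percentile(e@u,[0,50,100]).round(4),"w",np.percentile(e@w,[0,50,100]).round(4))
    if n=="scene":
        im=p["img"][150:230,270:380,::-1];cv2.imwrite("pics/s4.png",np.clip(cv2.resize(im,None,fx=6,fy=6,interpolation=2)*1.5,0,255).astype(np.uint8))
E
```

```text
t 6.4 pos [0.5678 0.0707 0.0772] yaw 114.54 tilt [-0.0023 -0.0009] | delta mm [ 2.2  2.4 22.2] spin -0.46 F [-1.2  0.6 -0.4] w 0.224
scene bar 173 u [-0.0485 -0.0446 -0.007   0.0322  0.0363] w [-0.0139 -0.0118 -0.0034  0.0048  0.0075] z [0.0736 0.0787 0.0813]
 ribs -1 37 u [-0.0463 -0.0411 -0.0244] w [-0.0162  0.0008  0.016 ]Traceback (most recent call last):
  File "<stdin>", line 10, in <module>
    return _quantile_unchecked(
        a, q, axis, out, overwrite_input, method, keepdims, weights)
    return _ureduce(a,
                    func=_quantile_ureduce_func,
    ...<5 lines>...
                    overwrite_input=overwrite_input,
                    method=method)
    r = func(a, **kwargs)
    result = _quantile(arr,
                       quantiles=q,
    ...<2 lines>...
                       out=out,
                       weights=wgt)
    slices_having_nans = np.isnan(arr[-1, ...])
                                  ~~~^^^^^^^^^
IndexError: index -1 is out of bounds for axis 0 with size 0
```

View pics/s4.png

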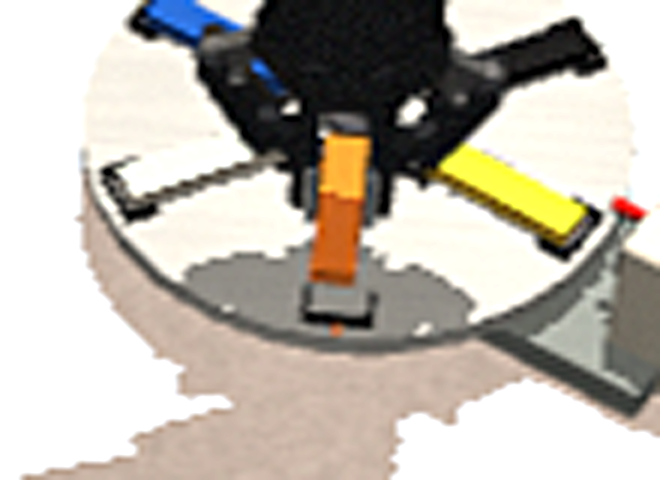

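Call:
send_rows(deltas="0.0015 0.0015 0.004 -0.3; 0.0015 0.0015 0.008 -0.3; 0.0015 0.0015 0.008 -0.3; 0.0015 0.0015 0.008 -0.3")

```text
t: 6.9
eef_pos: [0.5696, 0.0737, 0.071]
tool_rot: [0.0, 0.538, 0.843, 0.0]
contact_force: [-0.1, -0.0, -0.7]
gripper_width: 0.223
grasp_force: 26.5
```

```bash
python3 - <<'E'
from h import *
from station import bot
go(.5691,.0737,.055,115)
bot.read_camera("scene")
go(.5691,.0737,.055,115)
E
```

```text
t 6.9 pos [0.5696 0.0737 0.071 ] yaw 114.91 tilt [0.0003 0.    ] | delta mm [ 0.2 -0.5 16. ] spin -0.09 F [-0.1 -0.  -0.7] w 0.223
t 6.95 pos [0.5696 0.0737 0.071 ] yaw 114.91 tilt [0.0003 0.    ] | delta mm [ 0.2 -0.5 16. ] spin -0.09 F [ 0.1  0.1 -0.9] w 0.226
```

Aligned. Lowering slowly.

Call:
send_rows(deltas="0.0002 -0.0005 0.005 0; 0.0002 -0.0005 0.009 0; 0.0002 -0.0005 0.012 0; 0.0002 -0.0005 0.0135 0; 0.0002 -0.0005 0.0135 0")

```text
t: 7.45
eef_pos: [0.5687, 0.0736, 0.057]
tool_rot: [-0.0, 0.538, 0.843, -0.0]
contact_force: [-0.9, -0.0, -0.8]
gripper_width: 0.223
grasp_force: 26.5
```

Call:
send_rows(deltas="0 0 0.0008 0; 0 0 0.0016 0; 0 0 0.0022 0; 0 0 0.0024 0")

```text
t: 7.85
eef_pos: [0.569, 0.0736, 0.0551]
tool_rot: [0.0, 0.538, 0.843, -0.0]
contact_force: [-1.4, -0.9, 2.5]
gripper_width: 0.221
grasp_force: 26.9
```

Call:
send_rows(deltas="0 0 0 0; 0 0 0 0; 0 0 0 0; 0 0 -0.002 0; 0 0 -0.005 0", claw=0.4)

```text
t: 8.35
eef_pos: [0.5688, 0.0736, 0.06]
tool_rot: [-0.0, 0.538, 0.843, -0.0]
contact_force: [-0.0, -0.1, 0.3]
gripper_width: 0.4
grasp_force: 0.0
```

Call:
send_rows(deltas="0 0 -0.01 0; 0 0 -0.03 0; 0 0 -0.06 0; 0 0 -0.09 0; 0 0 -0.1 0")

```text
t: 8.85
eef_pos: [0.5707, 0.0743, 0.1638]
tool_rot: [0.002, 0.538, 0.843, 0.002]
contact_force: [0.9, 0.4, 1.5]
gripper_width: 0.399
grasp_force: 0.0
```

```bash
python3 - <<'E'
from station import bot
from h import *
c=np.array([.5696,.0725]);a=np.radians(115);u=np.array([np.cos(a),np.sin(a)]);w=np.array([np.sin(a),-np.cos(a)])
p=bot.read_camera("scene");P=pts(p);H=hsv(p).astype(int);h,s,v=H[...,0],H[...,1],H[...,2]
B=plane(p,.055);m=(np.hypot(P[...,0]-c[0],P[...,1]-c[1])<.065)&(h>8)&(h<20)&(s>120)&(P[...,2]<.08)
q=B[m][:,:2]-c;print(m.sum(),"u",np.percentile(q@u,[0,5,95,100]).round(4),"w",np.percentile(q@w,[0,5,95,100]).round(4),"z",np.percentile(P[m][:,2],[5,50,95]).round(4))
for b in [(k:=q@u)<-.015,k>.0]: print(np.median(P[m][b][:,2]).round(4))
o=None
for n in("scene","top"):
    p=bot.read_camera(n)
    for k in("crank_grip","crank_axis"): print(n,k,[(np.round(r["xyz"],4).tolist(),round(r["confidence"],2)) for r in bot.landmark_of(p,k)[:1]])
    P=pts(p);B=plane(p,.104);m=(np.hypot(P[...,0]-.523,P[...,1]-.347)<.02)&(P[...,2]>.099)&(P[...,2]<.112);print("handle top",m.sum(),B[m].mean(0).round(4))
a=np.radians(-1.5);print("axis from stage",(.5368+np.cos(a)*-.05-np.sin(a)*.19).round(4),(.1432+np.sin(a)*-.05+np.cos(a)*.19).round(4))
go(.5230,.347,.15,115)
E
```

```text
175 u [-0.055  -0.0411  0.0399  0.0512] w [-0.0117 -0.009   0.0079  0.0286] z [0.0491 0.0561 0.0593]
0.0558
0.0564
scene crank_grip [([0.5195, 0.3514, 0.0913], 0.69)]
scene crank_axis [([0.4973, 0.3325, 0.0645], 0.42)]
handle top 24 [0.5224 0.3461 0.104 ]
top crank_grip [([0.523, 0.3448, 0.0901], 0.7)]
top crank_axis [([0.4914, 0.3357, 0.062], 0.51)]
handle top 27 [0.5227 0.3487 0.104 ]
axis from stage 0.4918 0.3344
t 9.2 pos [0.568  0.0734 0.1585] yaw 114.92 tilt [-0.0025 -0.0003] | delta mm [267.1  74.5   8.5] spin -0.08 F [-0.6  0.1  0.4] w 0.398
```

The bar sits flat and centred in the pocket. Next is the crank.

Call:
send_rows(deltas="0.045 0.013 0 0; 0.09 0.026 0 0; 0.137 0.039 0 0; 0.184 0.052 0 0; 0.23 0.065 0 0", claw=0.6)

```text
t: 9.7
eef_pos: [0.53, 0.3113, 0.1588]
tool_rot: [-0.0, 0.538, 0.843, -0.001]
contact_force: [0.9, 0.6, -0.0]
gripper_width: 0.6
grasp_force: 0.0
```

Call:
send_rows(deltas="0.02 0.006 0 0; 0.037 0.009 0 0; 0.037 0.009 0.01 0; 0.037 0.009 0.02 0; 0.037 0.009 0.02 0")

```text
t: 10.2
eef_pos: [0.5235, 0.3435, 0.1372]
tool_rot: [-0.0, 0.539, 0.842, -0.002]
contact_force: [1.0, 0.4, -1.0]
gripper_width: 0.598
grasp_force: 0.0
```

```bash
python3 - <<'E'
from h import *
go(.5224,.3473,.075,115)
E
```

```text
t 10.2 pos [0.5235 0.3435 0.1372] yaw 114.75 tilt [-0.0029 -0.004 ] | delta mm [ 4.1  0.9 62.2] spin -0.25 F [ 1.   0.4 -1. ] w 0.598
```

Call:
send_rows(deltas="0.0035 0.001 0.01 0; 0.0035 0.001 0.025 0; 0.0035 0.001 0.04 0; 0.0035 0.001 0.055 0; 0.0035 0.001 0.062 0")

```text
t: 10.7
eef_pos: [0.5221, 0.3496, 0.0755]
tool_rot: [-0.001, 0.538, 0.843, -0.001]
contact_force: [0.1, 0.1, 0.2]
gripper_width: 0.596
grasp_force: 0.0
```

Call:
send_rows(deltas="0 0 0 0; 0 0 0 0; 0 0 0 0; 0 0 0 0; 0 0 0 0", claw=0.05, force=30)

```text
t: 11.2
eef_pos: [0.523, 0.3509, 0.0785]
tool_rot: [0.0, 0.538, 0.843, 0.0]
contact_force: [-1.8, -0.8, 2.2]
gripper_width: 0.163
grasp_force: 29.4
```

```bash
python3 - <<'E'
from h import *
from station import bot
bot.read_camera("scene")
go(.5224,.3473,.075,115)
# measured angle of the pose, then per-call waypoints (30deg clockwise per row) in the tool axes
c=np.array([.4925,.3347]);a=np.radians(115);X=np.array([np.cos(a),np.sin(a)]);Y=np.array([np.sin(a),-np.cos(a)])
o=np.array(bot.get_obs()["eef_pos"])[:2];print("rel",(o-c).round(4),"ang",np.degrees(np.arctan2(*(o-c)[::-1])),"r",np.hypot(*(o-c)))
for s in (23,-127,-277,-67,-217,-7):
    P=[.032*np.array([np.cos(t),np.sin(t)]) for t in np.radians(s-30*np.arange(6))]
    print(s,"; ".join(f"{(q-P[0])@X:.4f} {(q-P[0])@Y:.4f} 0 0" for q in P[1:]))
E
```

```text
t 11.25 pos [0.523  0.3509 0.0785] yaw 114.92 tilt [0.0005 0.0004] | delta mm [-3.  -2.1  3.5] spin -0.08 F [-1.7 -0.3  3.2] w 0.162
rel [0.0305 0.0162] ang 27.89925783163721 r 0.03453520399472803
23 -0.0158 -0.0048 0 0; -0.0271 -0.0170 0 0; -0.0309 -0.0331 0 0; -0.0260 -0.0489 0 0; -0.0139 -0.0602 0 0
-127 0.0161 -0.0037 0 0; 0.0320 0.0011 0 0; 0.0433 0.0132 0 0; 0.0470 0.0294 0 0; 0.0422 0.0452 0 0
-277 -0.0121 0.0113 0 0; -0.0283 0.0150 0 0; -0.0441 0.0102 0 0; -0.0554 -0.0019 0 0; -0.0591 -0.0181 0 0
-67 0.0048 -0.0158 0 0; 0.0170 -0.0271 0 0; 0.0331 -0.0309 0 0; 0.0489 -0.0260 0 0; 0.0602 -0.0139 0 0
-217 0.0037 0.0161 0 0; -0.0011 0.0320 0 0; -0.0132 0.0433 0 0; -0.0294 0.0470 0 0; -0.0452 0.0422 0 0
-7 -0.0113 -0.0121 0 0; -0.0150 -0.0283 0 0; -0.0102 -0.0441 0 0; 0.0019 -0.0554 0 0; 0.0181 -0.0591 0 0
```

Call:
send_rows(deltas="0 0 -0.004 0; -0.0083 -0.0011 -0.004 0; -0.0158 -0.0048 -0.004 0; -0.0222 -0.0102 -0.004 0; -0.0271 -0.017 -0.004 0")

```text
t: 11.75
eef_pos: [0.5183, 0.3161, 0.0796]
tool_rot: [-0.0, 0.539, 0.843, -0.002]
contact_force: [2.5, -0.1, -23.1]
gripper_width: 0.161
grasp_force: 31.1
```

```bash
python3 - <<'E'
from h import *
from station import bot
p=bot.read_camera("scene")
go(.4925+.032*np.cos(np.radians(-37)),.3347+.032*np.sin(np.radians(-37)),.0785,115)
print(bot.get_obs()["torque"],bot.get_obs()["grasp_force"])
im=p["img"][100:190,290:390,::-1];cv2.imwrite("pics/s5.png",np.clip(cv2.resize(im,None,fx=5,fy=5,interpolation=2)*1.5,0,255).astype(np.uint8))
E
```

```text
t 11.8 pos [0.5171 0.3149 0.0796] yaw 114.82 tilt [-0.0041 -0.0045] | delta mm [0.1 1.1 1.1] spin -0.18 F [  2.8  -3.2 -21. ] w 0.16
[-0.40298196 -0.7120119   0.03071255] 31.24597728252411
```

View pics/s5.png

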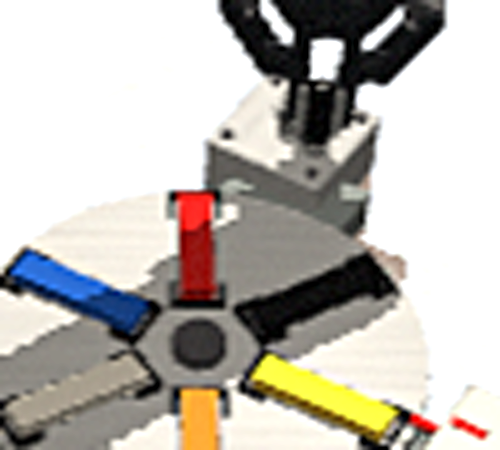

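```bash
python3 - <<'E'
import numpy as np
a=np.radians(115);X=np.array([np.cos(a),np.sin(a)]);Y=np.array([np.sin(a),-np.cos(a)])
for s in (-37,-187,-337,-487):
    P=[.032*np.array([np.cos(t),np.sin(t)]) for t in np.radians(s-30*np.arange(6))]
    print(s,"; ".join(f"{(q-P[0])@X:.4f} {(q-P[0])@Y:.4f} 0 0" for q in P[1:]))
E
```

```text
-37 -0.0037 -0.0161 0 0; 0.0011 -0.0320 0 0; 0.0132 -0.0433 0 0; 0.0294 -0.0470 0 0; 0.0452 -0.0422 0 0
-187 0.0113 0.0121 0 0; 0.0150 0.0283 0 0; 0.0102 0.0441 0 0; -0.0019 0.0554 0 0; -0.0181 0.0591 0 0
-337 -0.0158 -0.0048 0 0; -0.0271 -0.0170 0 0; -0.0309 -0.0331 0 0; -0.0260 -0.0489 0 0; -0.0139 -0.0602 0 0
-487 0.0161 -0.0037 0 0; 0.0320 0.0011 0 0; 0.0433 0.0132 0 0; 0.0470 0.0294 0 0; 0.0422 0.0452 0 0
```

Call:
send_rows(deltas="-0.0037 -0.0161 0.003 0; 0.0011 -0.032 0.003 0; 0.0132 -0.0433 0.003 0; 0.0294 -0.047 0.003 0; 0.0452 -0.0422 0.003 0")

```text
t: 12.3
eef_pos: [0.462, 0.3422, 0.0795]
tool_rot: [0.001, 0.538, 0.843, 0.001]
contact_force: [16.0, -3.6, -18.7]
gripper_width: 0.166
grasp_force: 31.5
```

Call:
send_rows(deltas="0.0113 0.0121 0.002 0; 0.015 0.0283 0.002 0; 0.0102 0.0441 0.002 0; -0.0019 0.0554 0.002 0; -0.0181 0.0591 0.002 0")

```text
t: 12.8
eef_pos: [0.5219, 0.3531, 0.0791]
tool_rot: [-0.001, 0.537, 0.844, 0.001]
contact_force: [-7.8, -1.9, 4.9]
gripper_width: 0.165
grasp_force: 33.9
```

Call:
send_rows(deltas="-0.0158 -0.0048 -0.0005 0; -0.0271 -0.017 -0.0005 0; -0.0309 -0.0331 -0.0005 0; -0.026 -0.0489 -0.0005 0; -0.0139 -0.0602 -0.0005 0")

```text
t: 13.3
eef_pos: [0.4751, 0.3109, 0.0791]
tool_rot: [0.002, 0.539, 0.842, 0.0]
contact_force: [3.3, -0.4, 2.1]
gripper_width: 0.163
grasp_force: 33.5
```

Call:
send_rows(deltas="0.0161 -0.0037 0 0; 0.032 0.0011 0 0; 0.0433 0.0132 0 0; 0.047 0.0294 0 0; 0.0422 0.0452 0 0")

```text
t: 13.8
eef_pos: [0.4982, 0.3692, 0.0789]
tool_rot: [0.002, 0.538, 0.843, -0.002]
contact_force: [-4.5, -15.4, 18.3]
gripper_width: 0.163
grasp_force: 35.1
```

```bash
cat > ang.py <<'E'
from station import bot
from h import *
go(.4925+.0004,.3347+.0035,.079,115)
def meas():
    hub=np.array([.5368,.1432]); A={}
    for n in("top","scene"):
        p=bot.read_camera(n);P=pts(p);H=hsv(p).astype(int);h,s,v=H[...,0],H[...,1],H[...,2]
        r=P[...,:2]-hub;R=np.hypot(r[...,0],r[...,1]);ok=(R<.125)&(abs(P[...,2]-.056)<.006);B=plane(p,.055)
        for k,m,off in(("yellow",(h>22)&(h<35)&(s>120),0),("blue",(h>100)&(h<125)&(s>120),180),("red",((h<5)|(h>174))&(s>130),120),("orange",(h>8)&(h<20)&(s>120),-60)):
            m=m&ok
            if m.sum()<40: continue
            c=np.array(cv2.minAreaRect(B[m][:,:2].astype(np.float32))[0]) if n=="top" else B[m][:,:2].mean(0)
            d=c-hub;print(n,k,m.sum(),c.round(4),"pocket angle",round((np.degrees(np.arctan2(d[1],d[0]))-off-60+180)%360-180,2))
meas()
E
python3 ang.py
```

```text
t 13.8 pos [0.4982 0.3692 0.0789] yaw 114.93 tilt [ 0.0009 -0.0045] | delta mm [-25.9 -17.9   0. ] spin -0.07 F [ -4.5 -15.4  18.3] w 0.163
top yellow 141 [0.5861 0.2038] pocket angle -9.12
top blue 133 [0.487  0.0844] pocket angle -10.26
top red 151 [0.4598 0.1558] pocket angle -9.33
scene yellow 158 [0.5832 0.2053] pocket angle -6.8
scene blue 210 [0.4931 0.0879] pocket angle -8.28
scene red 180 [0.4597 0.1555] pocket angle -9.06
scene orange 200 [0.6121 0.1297] pocket angle -10.12
```

Call:
send_rows(deltas="-0.0071 0.0078 -0.001 0; -0.0164 0.0128 -0.001 0; -0.0268 0.0146 -0.001 0; -0.0373 0.0128 -0.001 0; -0.0465 0.0078 -0.001 0")

```text
t: 14.4
eef_pos: [0.5256, 0.3319, 0.0792]
tool_rot: [0.001, 0.538, 0.843, 0.002]
contact_force: [1.5, 1.6, 2.7]
gripper_width: 0.163
grasp_force: 33.7
```

Call:
send_rows(deltas="0 0 0 0; 0 0 0 0")

```text
t: 14.6
eef_pos: [0.5251, 0.3294, 0.0791]
tool_rot: [0.001, 0.539, 0.843, -0.0]
contact_force: [2.2, -2.7, 6.0]
gripper_width: 0.157
grasp_force: 33.9
```

```bash
cat >> ang.py <<'E'
p=bot.read_camera("scene");im=p["img"][140:230,300:410,::-1];cv2.imwrite("pics/s%d.png"%int(1000*bot.get_obs()["t"]),np.clip(cv2.resize(im,None,fx=6,fy=6,interpolation=2)*1.5,0,255).astype(np.uint8))
p2=bot.read_camera("top")
# tick vs pointer, both cameras
for n,p in(("scene",p),("top",p2)):
    H=hsv(p).astype(int);h,s,v=H[...,0],H[...,1],H[...,2];hub=np.array([.5368,.1432])
    for k,z,lo,hi,m in(("tick",.045,.121,.1315,(h>5)&(h<22)&(s>70)),("pointer",.072,.13,.15,((h<5)|(h>174))&(s>110))):
        d=plane(p,z)[...,:2]-hub;R=np.hypot(d[...,0],d[...,1]);A=np.degrees(np.arctan2(d[...,1],d[...,0]));m=m&(R>lo)&(R<hi)&(abs(A)<20)&(abs(pts(p)[...,2]-z)<.009)
        print(n,k,m.sum(),"angle",A[m].mean().round(2) if m.any() else None, "y",(d[m].mean(0)+hub).round(4) if m.any() else None)
E
python3 ang.py; ls pics
```

```text
t 14.6 pos [0.5251 0.3294 0.0791] yaw 114.82 tilt [ 0.0017 -0.0013] | delta mm [ 21.5 -25.6   0.1] spin -0.18 F [ 2.2 -2.7  6. ] w 0.157
top blue 132 [0.4959 0.0774] pocket angle -1.91
top red 150 [0.4591 0.1462] pocket angle -2.24
scene yellow 165 [0.5774 0.21  ] pocket angle -1.26
scene blue 215 [0.5004 0.085 ] pocket angle -2.03
scene red 188 [0.4592 0.1437] pocket angle -0.38
scene orange 204 [0.6119 0.139 ] pocket angle -3.18
scene tick 4 angle -0.44 y [0.6615 0.1422]
scene pointer 13 angle -1.65 y [0.6737 0.1393]
top tick 0 angle None y None
top pointer 11 angle -2.11 y [0.6778 0.138 ]
s14750.png
s2.png
s3.png
s4.png
s5.png
scene0.png
scene1.png
top0.png
top1.png
```

View pics/s14750.png

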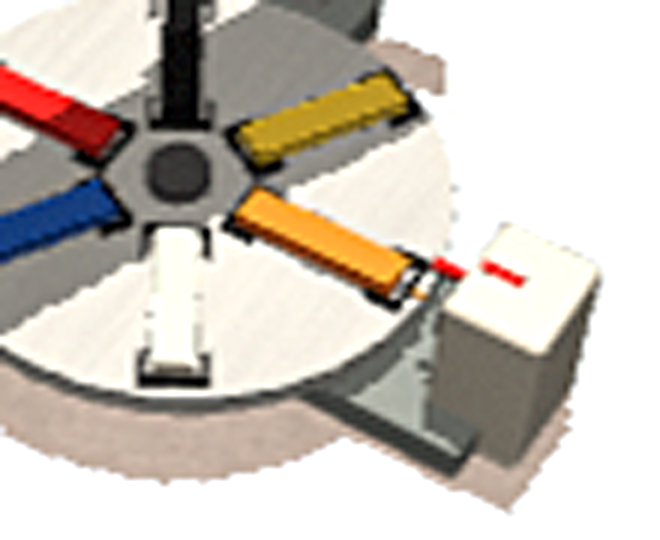

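The tick at (418,293) points at the pointer tip at (435,265), within about half a degree. I'll release the handle and go to the button.

Call:
send_rows(deltas="0 0 0 0; 0 0 0 0; 0 0 0 0; 0 0 0 0", claw=0.6)

```text
t: 15.2
eef_pos: [0.5236, 0.3309, 0.0781]
tool_rot: [-0.0, 0.538, 0.843, -0.0]
contact_force: [-1.3, 0.5, 0.1]
gripper_width: 0.599
grasp_force: 0.0
```

Call:
send_rows(deltas="0 0 -0.015 0; 0 0 -0.035 0; 0 0 -0.055 0; 0 0 -0.07 0; 0 0 -0.08 0")

```text
t: 15.7
eef_pos: [0.5245, 0.3315, 0.1605]
tool_rot: [0.0, 0.538, 0.843, 0.001]
contact_force: [0.2, 0.3, 0.0]
gripper_width: 0.597
grasp_force: 0.0
```

```bash
python3 - <<'E'
from station import bot
exec(open("ang.py").read())
go(.6012,-.1165,.10,115)
E
```

```text
t 15.7 pos [0.5245 0.3315 0.1605] yaw 114.91 tilt [0.0017 0.0012] | delta mm [ 19.3 -26.   81.5] spin -0.09 F [0.2 0.3 0. ] w 0.597
top blue 129 [0.4951 0.0773] pocket angle -2.29
top red 146 [0.4591 0.1459] pocket angle -1.97
top orange 48 [0.611  0.1411] pocket angle -1.64
scene yellow 160 [0.5767 0.2097] pocket angle -0.93
scene blue 210 [0.4996 0.0808] pocket angle -0.81
scene red 177 [0.458  0.1448] pocket angle -1.14
scene orange 196 [0.6125 0.1397] pocket angle -2.62
scene tick 4 angle -0.44 y [0.6615 0.1422]
scene pointer 13 angle -1.65 y [0.6737 0.1393]
top tick 0 angle None y None
top pointer 12 angle -2.05 y [0.678  0.1381]
t 15.9 pos [0.5239 0.3307 0.1581] yaw 114.9 tilt [-0.0003 -0.0004] | delta mm [-438.1 -118.2   58.3] spin -0.1 F [-0.2 -0.2  0.3] w 0.602
```

Call:
send_rows(deltas="-0.04 -0.011 0 0; -0.086 -0.023 0 0; -0.132 -0.036 0 0; -0.178 -0.048 0 0; -0.224 -0.06 0 0", claw=0)

```text
t: 16.4
eef_pos: [0.5634, 0.1004, 0.1574]
tool_rot: [-0.001, 0.538, 0.843, -0.001]
contact_force: [1.9, -0.1, -0.1]
gripper_width: 0.005
grasp_force: 0.0
```

Call:
send_rows(deltas="-0.046 -0.012 0 0; -0.092 -0.025 0 0; -0.138 -0.037 0.01 0; -0.18 -0.048 0.03 0; -0.214 -0.058 0.055 0")

```text
t: 16.9
eef_pos: [0.6017, -0.1194, 0.1025]
tool_rot: [0.0, 0.539, 0.842, -0.0]
contact_force: [0.3, 0.3, -0.5]
gripper_width: -0.001
grasp_force: 0.0
```

Call:
send_rows(deltas="0 0 0 0; 0 0 0 0")

```text
t: 17.1
eef_pos: [0.6002, -0.1167, 0.1016]
tool_rot: [-0.002, 0.539, 0.842, -0.001]
contact_force: [0.3, -0.0, 0.2]
gripper_width: 0.0
grasp_force: 0.0
```

```bash
python3 - <<'E'
from h import *
go(.6012,-.1165,.045,115)
E
```

```text
t 17.1 pos [ 0.6002 -0.1167  0.1016] yaw 114.79 tilt [-0.0034  0.0009] | delta mm [-0.4  1.1 56.6] spin -0.21 F [ 0.3 -0.   0.2] w 0.0
```

Call:
send_rows(deltas="0 0.001 0.015 0; 0 0.001 0.035 0; 0 0.001 0.052 0; 0 0.001 0.062 0; 0 0.001 0.066 0")

```text
t: 17.6
eef_pos: [0.6017, -0.1146, 0.036]
tool_rot: [-0.001, 0.537, 0.843, -0.0]
contact_force: [0.7, 0.6, 1.2]
gripper_width: -0.001
grasp_force: 0.0
```

Call:
send_rows(deltas="0 0 0.002 0; 0 0 0.004 0; 0 0 0.006 0; 0 0 0.007 0; 0 0 0.008 0")

```text
t: 18.1
eef_pos: [0.6027, -0.1157, 0.0298]
tool_rot: [0.0, 0.538, 0.843, 0.0]
contact_force: [0.1, -0.1, 0.8]
gripper_width: -0.003
grasp_force: 0.6
```

Call:
send_rows(deltas="0 0 0.0015 0; 0 0 0.003 0; 0 0 0.0045 0; 0 0 0.006 0; 0 0 0.006 0")

```text
t: 18.6
eef_pos: [0.6027, -0.1157, 0.0241]
tool_rot: [0.0, 0.538, 0.843, -0.0]
contact_force: [-2.1, -0.2, 8.2]
gripper_width: -0.004
grasp_force: 3.8
```

Call:
send_rows(deltas="0 0 0.001 0; 0 0 0.001 0; 0 0 0.001 0")

```text
t: 18.9
eef_pos: [0.6028, -0.1156, 0.0239]
tool_rot: [0.0, 0.538, 0.843, -0.0]
contact_force: [-5.8, -0.0, 15.5]
gripper_width: -0.005
grasp_force: 7.6
```

Call:
send_rows(deltas="0 0 -0.01 0; 0 0 -0.03 0; 0 0 -0.06 0; 0 0 -0.09 0; 0 0 -0.12 0")

```text
t: 19.4
eef_pos: [0.602, -0.1154, 0.1433]
tool_rot: [-0.0, 0.538, 0.843, -0.0]
contact_force: [-0.6, 0.5, -0.1]
gripper_width: -0.002
grasp_force: 0.0
```

Call:
send_rows(deltas="-0.04 0 -0.02 0; -0.08 0 -0.04 0; -0.12 0 -0.06 0; -0.15 0 -0.06 0; -0.15 0 -0.06 0")

```text
t: 19.9
eef_pos: [0.6659, -0.2578, 0.2024]
tool_rot: [0.001, 0.541, 0.841, -0.001]
contact_force: [-1.1, -0.7, 0.2]
gripper_width: -0.003
grasp_force: 0.0
```

```bash
python3 - <<'E'
from station import bot
from h import *
exec(open("ang.py").read())
im=p["img"][120:330,200:410,::-1];cv2.imwrite("pics/fin.png",np.clip(cv2.resize(im,None,fx=2.8,fy=2.8,interpolation=2)*1.4,0,255).astype(np.uint8))
E
python3 -c "
import cv2" ; ls pics
```

```text
t 19.9 pos [ 0.6659 -0.2578  0.2024] yaw 114.51 tilt [ 0.001  -0.0029] | delta mm [614.5  89.9 121.5] spin -0.49 F [-1.1 -0.7  0.2] w -0.003
top yellow 137 [0.5772 0.2098] pocket angle -1.22
top blue 151 [0.4957 0.0772] pocket angle -1.9
top red 141 [0.4576 0.1452] pocket angle -1.47
scene yellow 154 [0.5752 0.2101] pocket angle 0.18
scene blue 42 [0.5248 0.1116] pocket angle 9.26
scene orange 203 [0.6112 0.1392] pocket angle -3.08
scene tick 4 angle -0.44 y [0.6615 0.1422]
scene pointer 13 angle -1.65 y [0.6737 0.1393]
top tick 0 angle None y None
top pointer 11 angle -2.0 y [0.6778 0.1383]
fin.png
s14750.png
s15850.png
s2.png
s20050.png
s3.png
s4.png
s5.png
scene0.png
scene1.png
top0.png
top1.png
```

View pics/fin.png

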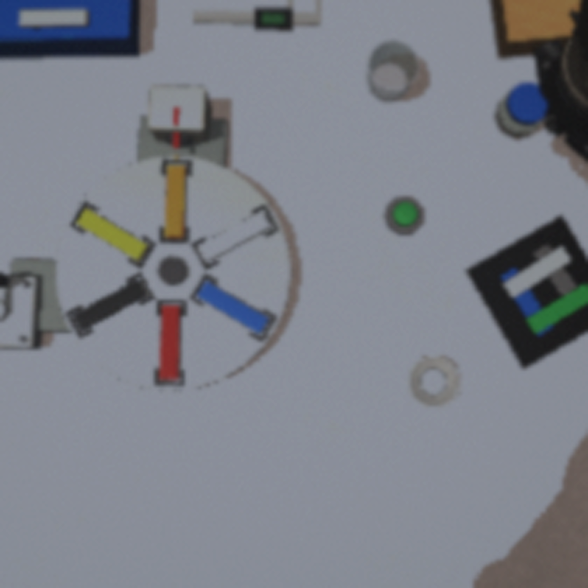

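The orange bar at (175,200) is in its pocket and in line with the red pointer at (177,130). The pile, dish, beaker and jar are where they were, so I'm handing in.

```bash
python3 -c "
from station import bot
print(bot.hand_in())"
```

```text
the job is handed in; nothing more can be done
None
```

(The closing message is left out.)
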